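Press a hub label onto a library disc

ROBOT

A 7-joint arm with a two-finger parallel gripper is mounted at the origin on a cart in front of the work surface, level with it; the furniture and walls round the work are solid. World frame = base frame: x ahead of the robot, y to its left, z up, the work surface at z = 0. Lengths are in m, angles in rad, forces in N, time in s.
With the tool pointing down it reaches from about 0.425 to 0.975 m from the base axis. Payload 16.7 kg.
Tool frame: the origin (TCP) lies midway between the tips of the shut fingers; the grasp point (between the pads) lies 19 mm behind it; z points along the fingers, y is the line along which they close (so a half turn about z gives the same grasp; the last joint's range is limited). The gripper opens to 85 mm and grips with 20 to 120 N. Pads are 22 mm wide; open, the fingers measure 114 mm over their backs; the gripper's body (76 mm by 85 mm) begins 54 mm behind the grasp point. The pads swing forward as they close: fully open they stand 13 mm farther back than shut.
Start: joints at [-1.494, 0.426, 0.074, 1.606, -0.034, 1.111, -0.067], TCP at [0.152, 0.658, 0.231] pointing down, gripper open.
Joint ranges: [-2.85, 2.85], [-0.5, 2.14], [-1.23, 1.37], [0.21, 2.46], [-1.02, 4.16], [0.16, 2.05], [-2.73, 2.73]. Speed limits (rad/s): [1.89, 1.89, 2.39, 2.39, 3.01, 3.01, 3.01].

INTERFACE

Orientations are given as a unit quaternion [w, x, y, z].
In Python, from cell import arm gives the robot as it stands.
- The arm moves only by the shell command python3 -m handwheel 'ROWS' [OPENING] [FORCE]. ROWS is a JSON object whose one key "deltas" holds a list of rows, each a list of 6 numbers: the shift along the tool's x, y, z in units of 40 mm (1.0 is 40 mm), then the turn, a rotation vector about the tool's x, y, z in units of 5 degrees (1.0 is 5 degrees). A call has 1 to 12 rows; each row shifts and turns the commanded pose from where the row before left it, along the tool's axes as they then stand; what a row does not reach is not made up. A row lasts 1/10 s, in which the tool goes at most 50 mm and 8.59 degrees, less where a joint would pass 70% of its speed; a pose out of reach is approached as far as the arm can. A call is refused whole if a number of a shift passes 1 or a number of a turn 1, either way. A call with a gripper value outside its range is refused whole. OPENING is the opening, from -1 (shut) to 1 (fully open), set as the call begins (- or left out, the last holds). The fingers move at their own pace and stop on an object; FORCE is the grip in N (left out, the last holds). Time passes only in rows, so rows that do not move let the fingers close. It gives the time, the measured TCP pose, the force, the opening and the grip force at its end, in the units of the state.
- arm.state(): the state, without advancing time (a new reading comes with each control period).
- arm.read_camera(name): name is "scene" or "top" or "wrist"; returns the picture (400x640x3 uint8, red, green, blue); there is no depth.
- arm.calibration(name): a dict with "mtx" (3x3 intrinsics, pixels), "rvec" (rotation vector, rad) and "tvec" (3), from world to camera coordinates, as OpenCV has them; the wrist camera has in their place "tool_from_camera" (4x4, takes a point from camera to tool coordinates, whose origin is the TCP and whose axes are the flange's). Camera axes: x right, y down, z forward; pixel columns grow to the right and rows downward; lengths in m; the calibration is good to about 2 mm. A picture is of the moment at which its call begins: read the wrist's pose just before it. calibration takes no time and is no camera call.
- arm.hand_in(): hands the job in; it is judged then, once.
Trained networks look in the newest picture that a camera, given by its name, has taken for a name from the list of things; names that differ only in an ending like _2 or _b are one class to them, and where a whole thing is asked for, a point or a joint stands for the part that bears it (a point fixed in the world has none). Each returns a list of dicts, best first, with "p" (0 to 1); they miss things now and then, are a little off and sometimes report something else, mostly with a low value. They report only what shows in the picture. A call takes as long as a camera call. They do not tell look-alikes from the thing itself.
- arm.masks_of(camera, query): "region" (400x640 bool, what is visible of it) and "centre" ([column, row] in pixels, amid what is visible of it).
- arm.pinpoint(camera, query): "centre" ([column, row] in pixels: a listed point, or the origin of a listed thing).
The state is a dict: "time": time; "q": joint angles; "joint_vel": joint speeds; "effort": joint torques, N m; "tcp_pos": TCP position; "eef_rot": TCP orientation; "wrist_force": force on the tool from outside, world axes, zero at the start; "torque": the same for the moment, N m; "grip_width": finger opening in m; "finger_force": force on a finger pad.
Only numpy, scipy, OpenCV 4.12 (cv2) and the standard library are available. Lean on these libraries where they do the work, as an engineer would, in place of code of your own. Each camera call takes 0.05 s, during which the arm holds its last target. There are 200 camera calls.

TASK

A new disc lies on the label applicator with its white hub label laid round the hole. Press the treadle at the applicator's front down to its stop, so that the steel spindle comes up through the disc; then pick up the blue press head by its stem, slide it about on the tip of the spindle until it drops on, and press it straight down until the sprung platen is fully down. Finish while still holding the head and keeping the platen pressed down, so the glue takes; leave the tape roll, the disc cases and the pen where they are.

Things in the scene. Friction and masses are not known exactly. Their poses are not given: they have to be found in the camera images.
- treadle_pad (a point): middle of the top of the black ribbed treadle pad (50 mm wide, 42 mm long) at the front of the white applicator (176 x 164 x 34 mm, bolted down). x points towards the spindle, roughly 140 mm away, z up. The pad starts 34 mm above the table; pressed at its middle it sinks about 20 mm to its stop against up to about 15 N, and springs back when let go.
- treadle (a joint): angle of the treadle in rad: 0 up, 0.23 at its stop.
- spindle (a joint): height in m by which the treadle has raised the steel spindle (8 mm pin, flat tip with 0.3 mm chamfer): at first 0 to 0.002 (tip level with the label), about 0.0115 after a full press of the treadle, tip then about 11 mm above the label. It stays up by its own drag, but more than about 18 N on its tip pushes it down.
- label_centre (a point): middle of the disc's 15 mm hole, level with the top of the white hub label (41 mm across, on a 120 mm silver disc), 42 mm above the table, z up. The disc lies on a black sprung platen that floats sideways, so the spindle comes up anywhere up to 3.7 mm from this point, and it is hidden under the head when the two meet.
- platen (a joint): how far the sprung platen with the disc is pressed down, in m: 0 up, 0.006 at its stop. It takes 3 N to start and 12 N to reach the stop.
- press_head: press head, 66 mm tall, 0.16 kg, standing on the table. Origin: centre of its underside, z up its axis. Below, an aluminium flange with a rubber face, 55 mm across, 12 mm thick; above, a ribbed blue stem 30 mm across from 12 to 54 mm above the underside, then a 33 mm cap. A blind bore for the spindle, 10 mm across and 22 mm deep, opens in the middle of the underside.
- tape_roll: roll of brown tape lying flat, 96 mm in diameter, 25 mm high, origin under its middle; not to be disturbed. It may stand left or right of the applicator, with the press head on the other side.
- disc_case_a: lower of two stacked disc cases, 190 x 135 x 15 mm, origin under its middle; not to be disturbed.
- disc_case_b: upper of the two stacked disc cases, 190 x 135 x 15 mm; not to be disturbed.
- disc_case_2: green and blue disc case lying flat, 190 x 135 x 15 mm; not to be disturbed.
- pen_2: white and red pen, 145 mm long, 11 mm thick; not to be disturbed.
Things that resemble listed ones, but are neither listed nor needed, are in the scene too. Leave any purple or yellow look-alike of the press_head alone.

How it is judged:
By the outcome, as a careful person would: the job done as asked, in the order asked, and still so for the second after the job is handed in, while the arm keeps its last pose, push and grip.
It also fails if it takes over 64 s, if anything falls off the work surface, if the arm or the gripper's body presses on something with over 40 N, if the wrist force passes 120 N, or if a joint passes its speed limit or range.

## Working session

There is one attempt and no reset: what is moved stays moved. The work goes in short steps, Python scripts to look and compute and a shell command to move; the robot and the scene stay as the last step left them, time stands still between calls to the robot, and variables do not carry over. Pictures are saved under pics/ and viewed, at most 10 in all, crops included, and the job is handed in when it is done.

```bash
ls; mkdir -p pics; cat > h.py <<'E'
import numpy as np, cv2
from cell import arm
from scipy.spatial.transform import Rotation as R
def save(cam,name):
    im=arm.read_camera(cam); cv2.imwrite('pics/'+name,im[:,:,::-1]); return im
def cam_pose(cam):
    c=arm.calibration(cam); K=np.array(c['mtx'])
    if 'tool_from_camera' in c:
        s=arm.state(); T=np.eye(4); q=s['eef_rot']; T[:3,:3]=R.from_quat([q[1],q[2],q[3],q[0]]).as_matrix(); T[:3,3]=s['tcp_pos']
        return K,T@np.array(c['tool_from_camera'])
    W=np.eye(4); W[:3,:3]=cv2.Rodrigues(np.array(c['rvec'],float))[0]; W[:3,3]=np.ravel(c['tvec'])
    return K,np.linalg.inv(W)
def back(cam,px,z):
    K,T=cam_pose(cam); d=T[:3,:3]@np.linalg.solve(K,[px[0],px[1],1]); o=T[:3,3]
    return o+d*(z-o[2])/d[2]
def proj(cam,p):
    K,T=cam_pose(cam); c=np.linalg.inv(T)@np.append(p,1); u=K@c[:3]; return u[:2]/u[2]
def totool(d):
    q=arm.state()['eef_rot']; return R.from_quat([q[1],q[2],q[3],q[0]]).inv().apply(d)
E
python3 - <<'E'
from h import *
np.set_printoptions(precision=4,suppress=True)
s=arm.state(); print(s)
a=save('scene','scene0.png'); b=save('top','top0.png')
Z={'treadle_pad':.034,'label_centre':.042,'press_head':0,'tape_roll':0}
for cam in('scene','top'):
    for n in Z:
        for r in arm.pinpoint(cam,n)[:4]:
            print(cam,n,round(r['p'],2),np.array(r['centre']),back(cam,r['centre'],Z[n]))
E
```

```text
pics
{'time': 0.0, 'q': array([-1.4935,  0.4267,  0.0739,  1.6066, -0.0341,  1.1108, -0.0671]), 'joint_vel': array([-0.001 , -0.0022,  0.    ,  0.0022,  0.0009, -0.0007, -0.0005]), 'effort': array([  0.0023, -94.9873,   3.7623, -46.3497,   0.0193,   0.0105,
        -0.    ]), 'tcp_pos': array([0.1517, 0.6573, 0.2306]), 'eef_rot': array([-0.    ,  0.1132,  0.9936, -0.0006]), 'wrist_force': array([-0.2289, -1.2524, -0.935 ]), 'torque': array([-0.0078, -0.0134, -0.0259]), 'finger_force': 0.0, 'grip_width': 0.08535158337858097}
scene treadle_pad 0.5 [290.9 204.4] [0.4724 0.0762 0.034 ]
scene press_head 0.71 [264.9 152.2] [0.6019 0.3608 0.    ]
scene press_head 0.68 [262.7 173.6] [0.5234 0.2769 0.    ]
scene press_head 0.65 [294.4 157. ] [0.6587 0.2678 0.    ]
scene tape_roll 0.7 [373.2 262.8] [ 0.505  -0.2239  0.    ]
top treadle_pad 0.71 [305.5 211.8] [0.4755 0.075  0.034 ]
top label_centre 0.97 [314.  172.7] [0.6207 0.0411 0.042 ]
top press_head 0.74 [230.5 184. ] [0.587  0.3623 0.    ]
top press_head 0.47 [257.5 165.8] [0.6557 0.2583 0.    ]
top press_head 0.44 [254. 203.] [0.5127 0.2725 0.    ]
top tape_roll 0.51 [385.9 203.9] [ 0.5015 -0.2313  0.    ]
```

```bash
python3 - <<'E'
import cv2,numpy as np
a=cv2.imread('pics/scene0.png');b=cv2.imread('pics/top0.png')
h=np.vstack([cv2.resize(a[110:310,215:425],None,fx=1.9,fy=1.5)[:300],cv2.resize(b[130:280,200:410],None,fx=1.9,fy=1.9)])
c=np.hstack([cv2.resize(a[120:290,220:400],(400,378),interpolation=3),cv2.resize(b[130:260,200:340],(400,378),interpolation=3)])
cv2.imwrite('pics/crop0.png',c)
E
```

```text
(no output)
```

View pics/crop0.png

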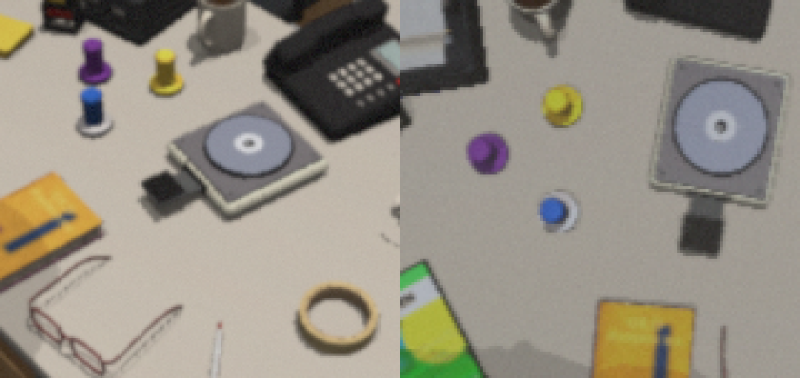

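View pics/scene0.png

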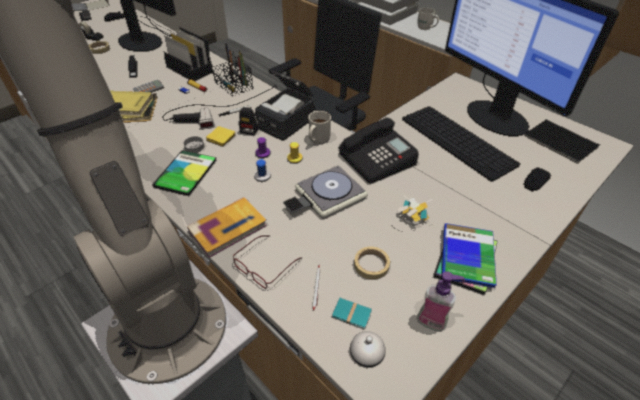

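Three heads: purple (scene 262,147; top 230,184), yellow (294,152; top 257,166) and blue with an aluminium flange (262,170; top 254,203). The crop shows that only the last is blue, so it is the one meant, at about (0.515, 0.275). The treadle pad is at about (0.474, 0.076) and the label at about (0.621, 0.041). I'll move over the treadle first.

```bash
python3 -m handwheel '{"deltas":[[-0.55,-0.6,0.05,0,0,0],[-0.55,-0.6,0.05,0,0,0],[-0.55,-0.6,0.05,0,0,0],[-0.55,-0.6,0.05,0,0,0],[-0.55,-0.6,0.05,0,0,0],[-0.55,-0.6,0.05,0,0,0],[-0.55,-0.6,0.05,0,0,0],[-0.55,-0.6,0.05,0,0,0],[-0.55,-0.6,0.05,0,0,0],[-0.55,-0.6,0.05,0,0,0]]}' -1 40
python3 -m handwheel '{"deltas":[[-0.55,-0.6,0.05,0,0,0],[-0.55,-0.6,0.05,0,0,0],[-0.55,-0.6,0.05,0,0,0],[-0.55,-0.6,0.05,0,0,0],[-0.55,-0.6,0.05,0,0,0],[-0.55,-0.6,0.05,0,0,0],[-0.55,-0.6,0.05,0,0,0],[-0.55,-0.6,0.05,0,0,0],[-0.55,-0.6,0.05,0,0,0],[-0.1,-0.3,0.05,0,0,0],[0,0,0,0,0,0],[0,0,0,0,0,0]]}'
python3 - <<'E'
from h import *
np.set_printoptions(precision=4,suppress=True)
s=arm.state(); print(s['q'],s['tcp_pos'],s['eef_rot'])
save('wrist','w1.png')
for n,z in {'treadle_pad':.034,'label_centre':.042,'press_head':0}.items():
    for cam in ('wrist','top'):
        if cam=='top': arm.read_camera('top')
        for r in arm.pinpoint(cam,n)[:2]: print(cam,n,r['p'],r['centre'],back(cam,r['centre'],z))
p=np.array([0.474,.0755,.034]);print(totool(p-s['tcp_pos'])/.04)
E
```

```text
time: 1.5
tcp_pos: [0.3127, 0.3732, 0.2114]
eef_rot: [0.0, 0.113, 0.994, 0.0]
wrist_force: [0.3, -0.4, 0.5]
grip_width: -0.0002
finger_force: 0.0
time: 2.7
tcp_pos: [0.4574, 0.1074, 0.1913]
eef_rot: [-0.0, 0.113, 0.994, 0.0]
wrist_force: [0.2, 0.1, -0.7]
grip_width: -0.0
finger_force: 0.0
[-0.7725  0.1352  0.4449  2.1151 -0.0742  0.9057  1.0588] [0.4574 0.1074 0.1913] [-0.0001  0.1131  0.9936  0.0001]
wrist treadle_pad 0.68 [298.0, 214.6] [0.4818 0.0787 0.034 ]
top treadle_pad 0.5 [305.1, 212.0] [0.4748 0.0765 0.034 ]
wrist label_centre 0.96 [301.0, 328.5] [0.6228 0.047  0.042 ]
top label_centre 0.93 [314.4, 172.4] [0.6218 0.0396 0.042 ]
wrist press_head 0.97 [542.0, 237.2] [0.5908 0.3614 0.    ]
wrist press_head 0.84 [460.9, 195.9] [0.5141 0.2672 0.    ]
top press_head 0.5 [254.4, 204.0] [0.5089 0.271  0.    ]
top press_head 0.44 [255.0, 168.0] [0.6473 0.268  0.    ]
[-0.5846 -0.6832  3.9335]
```

View pics/w1.png

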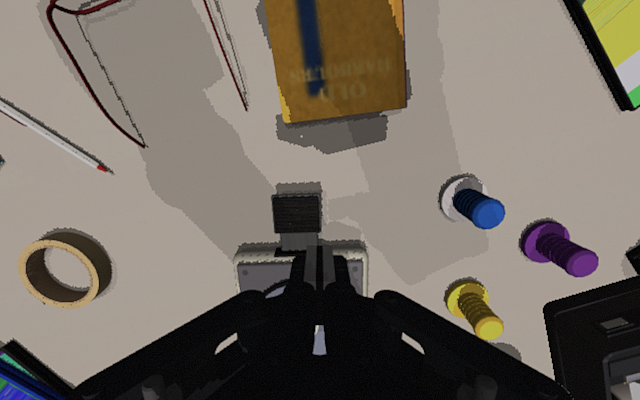

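The wrist view shows the pad at (297,213) and the blue head at (470,205), with the purple and yellow ones behind it. I'll press the pad at about (0.480, 0.077).

```bash
python3 -m handwheel '{"deltas":[[-0.36,-0.3,0.4,0,0,0],[-0.36,-0.3,0.6,0,0,0],[0,0,0.7,0,0,0],[0,0,0.7,0,0,0],[0,0,0.6,0,0,0],[0,0,0.45,0,0,0],[0,0,0.2,0,0,0],[0,0,0.2,0,0,0],[0,0,0.1,0,0,0],[0,0,0,0,0,0]]}'
python3 -m handwheel '{"deltas":[[0,0,0.1,0,0,0],[0,0,0.1,0,0,0],[0,0,0.1,0,0,0],[0,0,0.05,0,0,0],[0,0,0,0,0,0]]}'
```

```text
time: 4.2
tcp_pos: [0.4806, 0.0769, 0.0334]
eef_rot: [0.0, 0.113, 0.994, 0.0]
wrist_force: [-0.4, -0.2, 1.6]
grip_width: 0.0002
finger_force: 0.7
time: 4.7
tcp_pos: [0.479, 0.0774, 0.0194]
eef_rot: [-0.001, 0.113, 0.994, 0.0]
wrist_force: [-11.1, 3.1, 12.4]
grip_width: -0.0001
finger_force: 7.5
```

```bash
python3 -m handwheel '{"deltas":[[0,0,0.05,0,0,0],[0,0,0.05,0,0,0],[0,0,0.05,0,0,0],[0,0,0,0,0,0]]}'
python3 -m handwheel '{"deltas":[[0,0,0.04,0,0,0],[0,0,0.04,0,0,0],[0,0,0,0,0,0],[0,0,0,0,0,0]]}'
```

```text
time: 5.1
tcp_pos: [0.4786, 0.0774, 0.0138]
eef_rot: [-0.002, 0.113, 0.994, 0.0]
wrist_force: [-16.9, 2.9, 29.8]
grip_width: -0.0004
finger_force: 16.1
time: 5.5
tcp_pos: [0.4787, 0.0776, 0.0119]
eef_rot: [-0.002, 0.113, 0.994, 0.001]
wrist_force: [-27.0, 1.6, 66.0]
grip_width: -0.0
finger_force: 35.2
```

The force is rising steeply, so the treadle is at its stop. I'll lift, move toward the head with the fingers open, and look again.

```bash
python3 -m handwheel '{"deltas":[[0,0,-0.15,0,0,0],[0,0,-0.5,0,0,0],[0,0,-0.9,0,0,0],[0,0,-0.9,0,0,0],[0,0,-0.9,0,0,0],[0,0,-0.4,0,0,0],[0,0,0,0,0,0]]}'
python3 - <<'E'
from h import *
save('wrist','w2.png'); s=save('scene','s2.png'); t=save('top','t2.png')
for cam in('wrist','top'):
    for r in arm.pinpoint(cam,'label_centre')[:1]: print(cam,r,back(cam,r['centre'],.042))
cv2.imwrite('pics/c2.png',np.hstack([cv2.resize(s[165:225,285:375],(400,267),interpolation=2),cv2.resize(t[150:190,290:350],(400,267),interpolation=2)])[:,:,::-1])
E
python3 -m handwheel '{"deltas":[[0,0.6,0,0,0,0],[0,0.8,0,0,0,0],[0.1,0.8,0,0,0,0],[0.13,0.8,0,0,0,0],[0,0.8,0,0,0,0],[0,0.8,0,0,0,0],[0,0.3,0,0,0,0],[0,0,0,0,0,0]]}' 1
python3 - <<'E'
from h import *
np.set_printoptions(precision=4,suppress=True)
save('wrist','w3.png'); s=arm.state();print(s['tcp_pos'])
for n,z in {'label_centre':.042,'press_head':0}.items():
    for r in arm.pinpoint('wrist',n)[:3]: print(n,r['p'],r['centre'],back('wrist',r['centre'],z))
for r in arm.masks_of('wrist','press_head')[:3]: 
    m=r['region']; im=arm.read_camera('wrist'); print('mask',r['p'],r['centre'],m.sum(),np.median(im[m],0))
for p in ([.514,.27,0],[.514,.27,.066]): print(proj('wrist',p))
E
```

```text
time: 6.2
tcp_pos: [0.4818, 0.0775, 0.1627]
eef_rot: [0.002, 0.113, 0.994, 0.002]
wrist_force: [0.9, 0.1, -0.2]
grip_width: 0.0
finger_force: 0.0
wrist {'centre': [319.9, 318.8], 'p': 0.71} [0.61054018 0.04731353 0.042     ]
top {'centre': [313.5, 171.2], 'p': 0.75} [0.62636966 0.04286665 0.042     ]
time: 7.25
tcp_pos: [0.5152, 0.2713, 0.1588]
eef_rot: [-0.001, 0.112, 0.994, -0.001]
wrist_force: [0.3, -0.1, -0.7]
grip_width: 0.0855
finger_force: 0.0
[0.5151 0.2696 0.159 ]
label_centre 0.6 [144.0, 329.3] [0.6164 0.0503 0.042 ]
press_head 0.79 [413.5, 238.8] [0.5979 0.3583 0.    ]
press_head 0.78 [333.2, 299.0] [0.6553 0.2531 0.    ]
press_head 0.76 [314.7, 192.1] [0.5195 0.2623 0.    ]
mask 0.86 [337.1, 309.9] 2277 [139. 116.  43.]
mask 0.65 [420.5, 242.7] 2147 [67. 30. 82.]
mask 0.57 [315.7, 191.7] 2310 [ 53.  98. 161.]
[319.7036 185.3751]
[319.8827 204.3698]
```

View pics/c2.png

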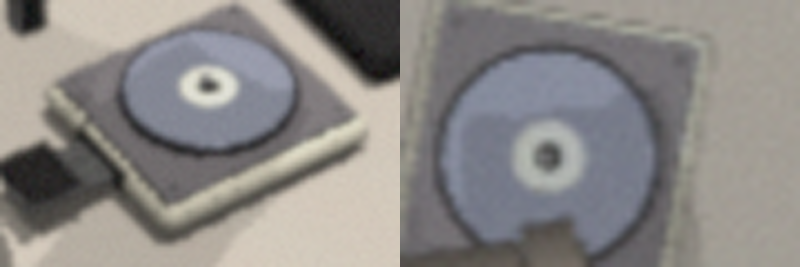

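View pics/w3.png

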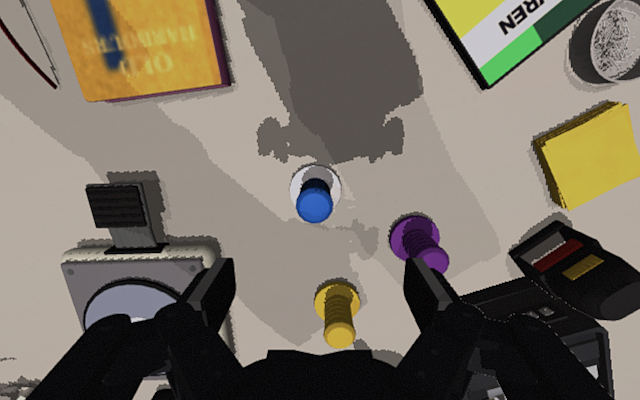

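The blue head's flange is at (315,188) and its cap at (314,206). The spindle isn't clear from this distance, so I'll check it closer. First I'll refine the head's position by colour.

```bash
python3 - <<'E'
from h import *
np.set_printoptions(precision=4,suppress=True)
im=cv2.imread('pics/w3.png').astype(int); b,g,r=im[:,:,0],im[:,:,1],im[:,:,2]
m=((b>r+50)&(b>110)).astype(np.uint8); m[:160]=0;m[240:]=0;m[:,:280]=0;m[:,350:]=0
ys,xs=np.nonzero(m); (c,rad)=cv2.minEnclosingCircle(np.c_[xs,ys].astype(np.float32)); print(c,rad,back('wrist',c,.066))
for u in ([315.5,188],): print(back('wrist',u,.012))
s=arm.state()
for p in (back('wrist',c,.066),back('wrist',[315.5,188],.012)): print(totool(p-s['tcp_pos'])/.04)
E
```

```text
(314.0, 205.5) 18.172880172729492 [0.5139 0.2649 0.066 ]
[0.5128 0.2658 0.012 ]
[ 0.018  -0.1107  2.3557]
[ 0.0494 -0.094   3.7057]
```

```bash
python3 -m handwheel '{"deltas":[[0.03,-0.1,0.4,0,0,0],[0,0,0.6,0,0,0],[0,0,0.6,0,0,0],[0,0,0.6,0,0,0],[0,0,0.6,0,0,0],[0,0,0.5,0,0,0],[0,0,0.22,0,0,0],[0,0,0,0,0,0]]}' 1
python3 -m handwheel '{"deltas":[[0,0,0,0,0,0],[0,0,0,0,0,0],[0,0,0,0,0,0],[0,0,0,0,0,0],[0,0,0,0,0,0],[0,0,0,0,0,0],[0,0,0,0,0,0],[0,0,0,0,0,0]]}' -1 60
```

```text
time: 8.4
tcp_pos: [0.513, 0.2657, 0.0186]
eef_rot: [-0.001, 0.113, 0.994, -0.001]
wrist_force: [-0.1, -0.1, -0.4]
grip_width: 0.0856
finger_force: 0.0
time: 9.2
tcp_pos: [0.5139, 0.2668, 0.0201]
eef_rot: [0.0, 0.113, 0.994, 0.001]
wrist_force: [-1.6, 0.2, 8.4]
grip_width: 0.0295
finger_force: 58.3
```

```bash
python3 -m handwheel '{"deltas":[[0,0,-0.2,0,0,0],[0,0,-0.5,0,0,0],[0,0,-0.8,0,0,0],[0,0,-0.8,0,0,0],[0,0,-0.6,0,0,0],[-0.5,-0.3,-0.5,0,0,0],[-0.7,-0.4,-0.5,0,0,0],[-0.7,-0.4,-0.5,0,0,0],[-0.8,-0.5,-0.1,0,0,0],[-0.8,-0.5,0,0,0,0],[-0.6,-0.3,0,0,0,0],[-0.22,-0.1,0,0,0,0]]}'
python3 -m handwheel '{"deltas":[[0,0,0,0,0,0],[0,0,0,0,0,0],[0,0,0,0,0,0]]}'
python3 - <<'E'
from h import *
np.set_printoptions(precision=4,suppress=True)
im=save('wrist','w4.png'); s=arm.state();print(s['tcp_pos'])
for r in arm.pinpoint('wrist','label_centre')[:1]: print(r['p'],r['centre'],back('wrist',r['centre'],.042))
u=proj('wrist',[.622,.042,.042]).astype(int);print(u)
save('top','t4.png')
for r in arm.pinpoint('top','label_centre')[:1]: print(r['p'],r['centre'],back('top',r['centre'],.042))
y0,x0=max(u[1]-50,0),max(u[0]-60,0); c=im[y0:y0+100,x0:x0+120]; print(x0,y0,c.shape)
cv2.imwrite('pics/c4.png',np.hstack([cv2.resize(c,(400,333),interpolation=2),cv2.resize(im,(400,333))])[:,:,::-1])
E
```

```text
time: 10.4
tcp_pos: [0.6608, 0.1269, 0.1998]
eef_rot: [0.0, 0.115, 0.993, -0.001]
wrist_force: [-0.4, -0.4, -1.6]
grip_width: 0.0292
finger_force: 60.0
time: 10.7
tcp_pos: [0.6584, 0.1315, 0.1993]
eef_rot: [-0.0, 0.112, 0.994, 0.0]
wrist_force: [0.2, 0.5, -2.0]
grip_width: 0.0298
finger_force: 60.0
[0.6585 0.1314 0.1994]
0.73 [232.0, 170.6] [0.6206 0.047  0.042 ]
[227 172]
0.67 [313.5, 172.2] [0.6226 0.0429 0.042 ]
167 122 (100, 120, 3)
```

View pics/c4.png

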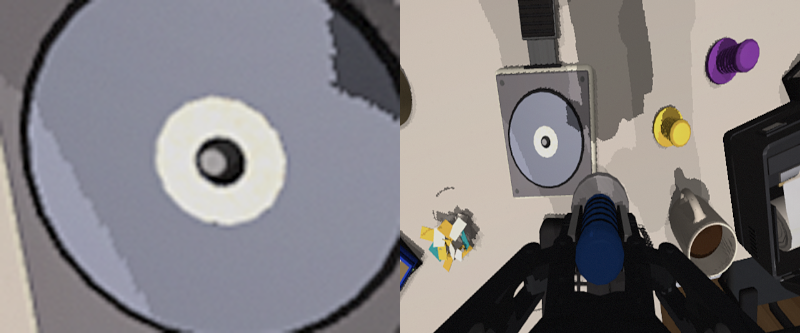

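The spindle tip is up, visible as a grey circle inside the hole: crop (211,158), which is image (230,169). The head is in the grip with its flange showing at about (320,222). Next I'll work out the tip and head positions from the same view.

```bash
python3 - <<'E'
from h import *
np.set_printoptions(precision=4,suppress=True)
s=arm.state();t=s['tcp_pos']
im=cv2.imread('pics/w4.png'); print(im.shape)
tip=back('wrist',[230.3,169.4],.053); hole=back('wrist',[233,170],.040); lab=back('wrist',[233.2,170.2],.042)
print('tip',tip,'hole',hole)
hsv=cv2.cvtColor(im,cv2.COLOR_BGR2HSV)
m=((hsv[:,:,0]>95)&(hsv[:,:,0]<125)&(hsv[:,:,1]>130)&(hsv[:,:,2]>40)).astype(np.uint8); m[:215]=0;m[:,:270]=0;m[:,370:]=0
ys,xs=np.nonzero(m); print('blue',xs.min(),xs.max(),ys.min(),ys.max())
for z in(-.020,.034,.046): print(z,'expected on-axis px',proj('wrist',t+[0,0,z]))
c=im[195:365,250:390]; cv2.imwrite('pics/c5.png',cv2.resize(c,(494,600),interpolation=2))
E
```

```text
(400, 640, 3)
tip [0.6179 0.0491 0.053 ] hole [0.6207 0.0472 0.04  ]
blue 280 358 233 342
-0.02 expected on-axis px [319.2711 244.408 ]
0.034 expected on-axis px [319.4149 298.8946]
0.046 expected on-axis px [319.4643 317.619 ]
```

View pics/c5.png

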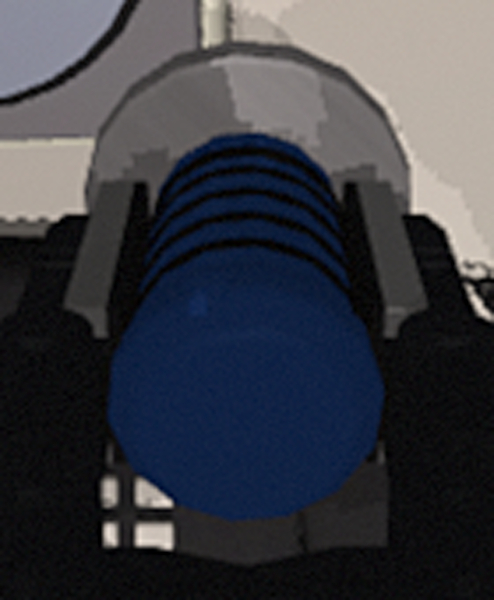

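```bash
python3 - <<'E'
from h import *
np.set_printoptions(precision=4,suppress=True)
s=arm.state();t=s['tcp_pos'];q=s['eef_rot'];Rt=R.from_quat([q[1],q[2],q[3],q[0]]).as_matrix()
K,T=cam_pose('wrist'); print('cam',T[:3,3],T[:3,2], 'tool cam', totool(T[:3,3]-t))
a=np.linspace(0,2*np.pi,181)
for off in(-.004,-.002,0,.002,.004):
    out=[off]
    for r,h in((.0165,.066),(.0275,0.0),(.0275,.012)):
        P=np.array([proj('wrist',t+Rt@np.array([off+r*np.cos(x),r*np.sin(x),-(h-.020)])) for x in a])
        out+=[P[:,0].min(),P[:,0].max(),P[:,1].min(),P[:,1].max()]
    print(np.round(out,4))
E
```

```text
cam [0.583  0.1481 0.3413] [ 0.2979 -0.0679 -0.9522] tool cam [ 0.0778 -0.0001 -0.1418]
[ -0.004  278.0092 360.8559 290.3241 358.6787 274.462  364.0953 207.8852
 288.9703 271.4213 367.1742 214.8796 300.5594]
[ -0.002  277.7899 361.0752 285.7807 354.8612 274.3077 364.2485 204.6346
 286.2773 271.2453 367.3492 211.4218 297.7314]Traceback (most recent call last):
  File "<stdin>", line 9, in <module>
  File "h.py", line 17, in proj
    K,T=cam_pose(cam); c=np.linalg.inv(T)@np.append(p,1); u=K@c[:3]; return u[:2]/u[2]
        ~~~~~~~~^^^^^
  File "h.py", line 9, in cam_pose
    s=arm.state(); T=np.eye(4); q=s['eef_rot']; T[:3,:3]=R.from_quat([q[1],q[2],q[3],q[0]]).as_matrix(); T[:3,3]=s['tcp_pos']
ValueError: time passes only in moves, steps and waits
```

```bash
cat > fit.py <<'E'
from h import *
import h
from scipy.optimize import least_squares
np.set_printoptions(precision=4,suppress=True)
s=arm.state();t=s['tcp_pos'];q=s['eef_rot'];Rt=R.from_quat([q[1],q[2],q[3],q[0]]).as_matrix()
c=arm.calibration('wrist');K=np.array(c['mtx']);Ti=np.linalg.inv(np.array(c['tool_from_camera']))
a=np.linspace(0,2*np.pi,361)
def circ(ox,oy,r,z):
    P=np.c_[ox+r*np.cos(a),oy+r*np.sin(a),z+0*a]; C=P@Ti[:3,:3].T+Ti[:3,3]; u=C@K.T; return u[:,:2]/u[:,2:]
meas=np.array([280.9,358.5,342.3, 274.6,366.2,206.9])
def f(p):
    ox,oy,zu=p # underside at tool z=zu
    C=circ(ox,oy,.0165,zu-.066);F=circ(ox,oy,.0275,zu);G=circ(ox,oy,.0275,zu-.012)
    return np.array([C[:,0].min(),C[:,0].max(),C[:,1].max(),min(F[:,0].min(),G[:,0].min()),max(F[:,0].max(),G[:,0].max()),F[:,1].min()])-meas
r=least_squares(f,[0,0,.02]); print('head in tool',r.x,r.fun,K[0,0])
print('underside centre world',t+Rt@r.x)
E
python3 fit.py
```

```text
head in tool [-0.0061  0.0003  0.0307] [ 1.3385 -0.4845  0.9231  0.2309 -1.4293 -1.2683] 291.5384453450235
underside centre world [0.665  0.1298 0.1688]
```

```bash
python3 -m handwheel '{"deltas":[[-0.05,-0.25,0,0,0,0],[-0.1,-0.5,0,0,0,0],[-0.1,-0.6,0,0,0,0],[-0.1,-0.5,0.1,0,0,0],[-0.1,-0.3,0.3,0,0,0],[0,-0.08,0.5,0,0,0],[0,0,0.5,0,0,0],[0,0,0.5,0,0,0],[0,0,0.4,0,0,0],[0,0,0.2,0,0,0],[0,0,0,0,0,0],[0,0,0,0,0,0]]}' -1 80
python3 - <<'E'
from h import *
s=arm.state(); print(s['tcp_pos'],s['eef_rot'])
im=save('wrist','w6.png')
cv2.imwrite('pics/c6.png',cv2.resize(im[60:260,220:420],(600,600),interpolation=2)[:,:,::-1])
E
```

```text
time: 12.1
tcp_pos: [0.6572, 0.0389, 0.0998]
eef_rot: [0.0, 0.113, 0.994, -0.0]
wrist_force: [-0.1, 0.4, -1.4]
grip_width: 0.0291
finger_force: 78.8
[0.65718003 0.03893574 0.09979425] [ 2.92896540e-04  1.13214577e-01  9.93570518e-01 -1.00557954e-05]
```

View pics/c6.png

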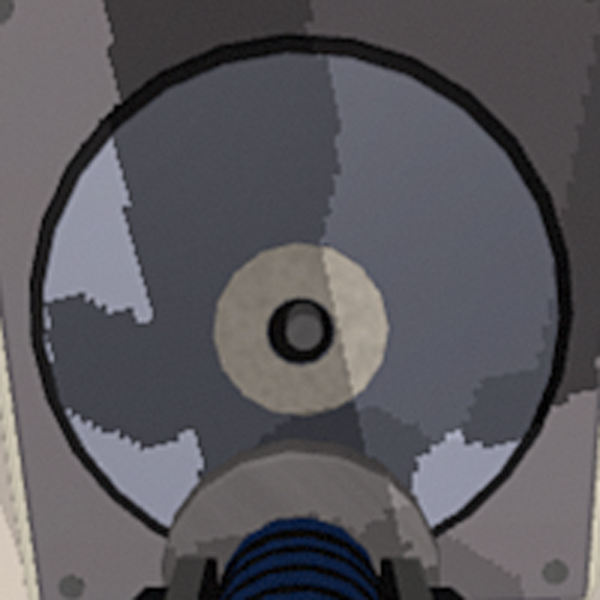

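The tip shows at image (321.0,169.3) and the flange's near edge at row 207.3, with its middle at column 320.5. So the head is laterally aligned with the tip. Now for the longitudinal distance.

```bash
python3 - <<'E'
import numpy as np
from cell import arm
c=arm.calibration('wrist');K=np.array(c['mtx']);T=np.array(c['tool_from_camera'])
def ray(px,z):
    d=T[:3,:3]@np.linalg.solve(K,[*px,1]);o=T[:3,3];return o+d*(z-o[2])/d[2]
tip=ray([321,169.3],.0998-.053);print('tip',tip)
for zu in(.018,.020,.022,.026):
    e=ray([320.5,207.3],zu);print(zu,'edge',e,'centre x',e[0]-.0275,'dx',(tip[0]-e[0]+.0275),'units',(tip-e+[.0275,0,0])/.04)
E
```

```text
tip [0.04113635 0.00115761 0.0468    ]
0.018 edge [0.02452885 0.00070757 0.018     ] centre x -0.0029711483790091538 dx 0.044107501646537525 units [1.10268754 0.01125092 0.72      ]
0.02 edge [0.02386167 0.00071814 0.02      ] centre x -0.003638328094183397 dx 0.04477468136171177 units [1.11936703 0.0109868  0.67      ]
0.022 edge [0.02319449 0.0007287  0.022     ] centre x -0.004305507809357647 dx 0.045441861076886025 units [1.13604653 0.01072268 0.62      ]
0.026 edge [0.02186013 0.00074983 0.026     ] centre x -0.00563986723970614 dx 0.04677622050723451 units [1.16940551 0.01019444 0.52      ]
```

```bash
python3 -m handwheel '{"deltas":[[0.15,0,0,0,0,0],[0.3,0,0,0,0,0],[0.3,0.01,0,0,0,0],[0.25,0,0,0,0,0],[0.09,0,0.15,0,0,0],[0,0,0.25,0,0,0],[0,0,0.1,0,0,0],[0,0,0,0,0,0],[0,0,0,0,0,0]]}'
python3 -m handwheel '{"deltas":[[0,0,0.05,0,0,0],[0,0,0.05,0,0,0],[0,0,0,0,0,0]]}'
python3 -m handwheel '{"deltas":[[0,0,0.03,0,0,0],[0,0,0.03,0,0,0],[0,0,0,0,0,0]]}'
```

```text
time: 13.05
tcp_pos: [0.6146, 0.0489, 0.079]
eef_rot: [-0.0, 0.113, 0.994, -0.0]
wrist_force: [-0.7, -0.6, -1.0]
grip_width: 0.0289
finger_force: 78.9
time: 13.35
tcp_pos: [0.6143, 0.0492, 0.0751]
eef_rot: [-0.0, 0.113, 0.994, -0.0]
wrist_force: [0.4, -0.3, -2.3]
grip_width: 0.0292
finger_force: 78.9
time: 13.65
tcp_pos: [0.6146, 0.0492, 0.073]
eef_rot: [0.0, 0.113, 0.994, 0.0]
wrist_force: [-1.2, 0.1, 2.4]
grip_width: 0.0291
finger_force: 78.6
```

Contact came at TCP z about 0.073, as predicted. The search can start now, at light force.

```bash
python3 -m handwheel '{"deltas":[[0,0,0.02,0,0,0],[0.02,0,0,0,0,0],[0.02,0,0,0,0,0],[0.02,0,0,0,0,0],[0,0,0,0,0,0]]}'
python3 -m handwheel '{"deltas":[[-0.02,0,0,0,0,0],[-0.02,0,0,0,0,0],[-0.02,0,0,0,0,0],[-0.02,0,0,0,0,0],[0,0,0,0,0,0]]}'
```

```text
time: 14.15
tcp_pos: [0.6125, 0.0497, 0.0726]
eef_rot: [0.001, 0.113, 0.994, 0.0]
wrist_force: [0.5, -0.2, 6.6]
grip_width: 0.029
finger_force: 78.5
time: 14.65
tcp_pos: [0.6152, 0.0491, 0.0721]
eef_rot: [0.0, 0.113, 0.994, 0.0]
wrist_force: [0.7, -0.9, -1.6]
grip_width: 0.0292
finger_force: 79.4
```

```bash
python3 -m handwheel '{"deltas":[[0,0,0.03,0,0,0],[0,0,0.03,0,0,0],[0,0,0,0,0,0]]}'
```

```text
time: 14.95
tcp_pos: [0.615, 0.0491, 0.0694]
eef_rot: [-0.0, 0.113, 0.994, -0.0]
wrist_force: [2.4, 0.3, -2.5]
grip_width: 0.0292
finger_force: 79.5
```

It has dropped on: free at 3.5 mm below first contact. I'll go on down.

```bash
python3 -m handwheel '{"deltas":[[-0.01,0,0.04,0,0,0],[0,0,0.04,0,0,0],[0,0,0.04,0,0,0],[0,0,0.04,0,0,0],[0,0,0,0,0,0]]}'
python3 -m handwheel '{"deltas":[[0,0,0.04,0,0,0],[0,0,0.04,0,0,0],[0,0,0,0,0,0]]}'
```

```text
time: 15.45
tcp_pos: [0.6154, 0.049, 0.063]
eef_rot: [-0.0, 0.113, 0.994, -0.0]
wrist_force: [0.3, 0.3, -1.3]
grip_width: 0.029
finger_force: 79.4
time: 15.75
tcp_pos: [0.616, 0.049, 0.0603]
eef_rot: [0.0, 0.113, 0.994, 0.0]
wrist_force: [0.7, 0.4, 4.3]
grip_width: 0.0292
finger_force: 78.5
```

```bash
python3 -m handwheel '{"deltas":[[0,0,0.04,0,0,0],[0,0,0.04,0,0,0],[0,0,0.04,0,0,0],[0,0,0,0,0,0]]}'
python3 -m handwheel '{"deltas":[[0,0,0.03,0,0,0],[0,0,0,0,0,0]]}'
```

```text
time: 16.15
tcp_pos: [0.6162, 0.0491, 0.0563]
eef_rot: [0.001, 0.113, 0.994, 0.0]
wrist_force: [-2.1, 0.2, 15.3]
grip_width: 0.029
finger_force: 78.1
time: 16.35
tcp_pos: [0.6165, 0.0491, 0.0561]
eef_rot: [0.001, 0.113, 0.994, 0.001]
wrist_force: [-8.9, 1.2, 32.2]
grip_width: 0.029
finger_force: 76.8
```

```bash
python3 -m handwheel '{"deltas":[[0,0,-0.005,0,0,0],[0,0,0,0,0,0],[0,0,0,0,0,0],[0,0,0,0,0,0],[0,0,0,0,0,0],[0,0,0,0,0,0]]}'
python3 - <<'E'
from h import *
im=save('scene','s9.png'); w=save('wrist','w9.png')
cv2.imwrite('pics/c9.png',np.hstack([cv2.resize(im[120:270,230:400],(400,353),interpolation=2),cv2.resize(w,(400,353))])[:,:,::-1])
s=arm.state(); print(s['time'],s['tcp_pos'],s['wrist_force'])
E
```

```text
time: 16.95
tcp_pos: [0.6164, 0.0491, 0.0561]
eef_rot: [0.001, 0.113, 0.994, 0.001]
wrist_force: [-7.7, 0.7, 28.6]
grip_width: 0.0292
finger_force: 77.0
17.05 [0.61642979 0.04909072 0.05613846] [-6.92199503 -0.11719193 28.92518549]
```

View pics/c9.png

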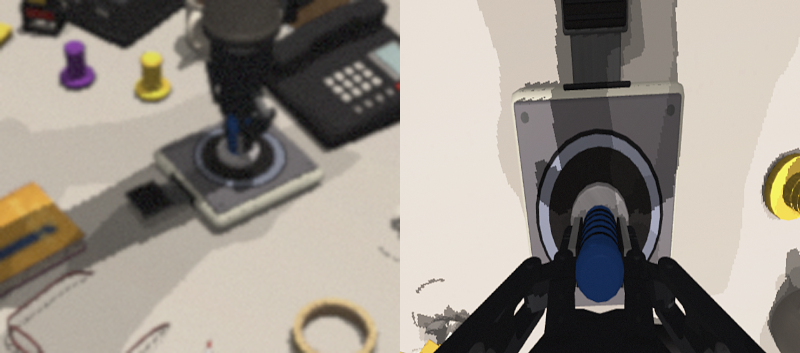

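The pictures show the head seated on the disc with the stem in the grip. The force is steady at about 29 N, above the 12 N the stop needs, and the other things are undisturbed. Handing in.

```bash
python3 -c "
from cell import arm
print(arm.hand_in())"
```

```text
the job is handed in; nothing more can be done
None
```

The job is handed in at 17 s on the robot's clock: treadle pressed to its stop, blue head dropped onto the spindle, and the platen held down at about 29 N with the head still gripped.

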